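Open the suction on the loaded manifold

ROBOT

A 6-joint arm with a two-finger parallel gripper is mounted at the origin on the work surface. World frame = base frame: x ahead of the robot, y to its left, z up, the work surface at z = 0. Lengths are in m, angles in rad, forces in N, time in s.
With the tool pointing down it reaches from about 0.325 to 0.775 m from the base axis. Payload 5.5 kg.
Tool frame: the origin (TCP) lies between the finger pads; the fingertips stand 8 mm ahead of it and the grasp point (between the pads) lies 11 mm behind it (tcp_to_tips is the distance from the TCP to the fingertips, in m); z points along the fingers, y is the line along which they close (so a half turn about z gives the same grasp; the last joint's range is limited). The gripper opens to 88 mm and grips with 3 to 60 N. Pads are 20 mm wide; open, the fingers measure 115 mm over their backs; the gripper's body (75 mm by 178 mm) begins 61 mm behind the grasp point.
Start: joints at [1.271, 0.091, 1.231, -0, 1.82, -0.057], TCP at [0.144, 0.582, 0.231] pointing down, gripper open.
Joint ranges: [-2.87, 2.87], [-0.86, 2.18], [0.17, 2.46], [-1.51, 4.65], [0.06, 2.69], [-2.65, 2.65]. Speed limits (rad/s): [2.57, 2.57, 3.01, 3.14, 3.14, 3.14].

INTERFACE

Orientations are given as a unit quaternion [w, x, y, z].
In Python, from bench import * gives the robot as it stands. Calls block until the motion is done:
- move_to(position, orientation): joint-space move of the TCP to a pose.
- move_l(position, speed=0.15, orientation=None): straight line of the TCP; orientation=None keeps the orientation; speed is the mean speed in m/s.
- movej(angles): joint-space move.
- gripper_open() and close(): open the fingers fully, or close them until they stop; the grip force is fixed at half the most.
- hold(seconds).
- inverse_kinematics(position, orientation): joint angles nearest the present ones, or None.
- state(): the state.
- get_image(name): name is "side" or "top" or "wrist"; returns a dict with "frame" (384x512x3 uint8, blue, green, red), "depth" (384x512 float32, m along the optical axis (not along the pixel's ray), 0 where there is no reading), "camera_matrix" (3x3 intrinsics, pixels), "k1" (the pictures are not rectified: a ray, as slopes to the right and down, at radius r is drawn at 1 + k1 r^2 times it, then the intrinsics apply), "view" (4x4, takes a point from world to camera coordinates). Camera axes: x right, y up, looking along -z (the intrinsics and any distortion apply to the point x, -y, -z); pixel columns grow to the right and rows downward; lengths in m; the calibration is good to about 2 mm. A picture is of the moment at which its call begins.
A pose or a line that the arm cannot do raises IKError and nothing moves.
- job_done(): hands the job in, once; it reports no verdict.
The state is a dict: "time": time; "joint_pos": joint angles; "dq": joint speeds; "joint_torque": joint torques, N m; "ee_pos": TCP position; "ee_rot": TCP orientation; "ft_force": force on the tool from outside, world axes, zero at the start; "moment": the same for the moment, N m; "finger_gap": finger opening in m.
Only numpy, scipy, OpenCV 4.12 (cv2) and the standard library are available. Lean on these libraries where they do the work, as an engineer would, in place of code of your own. Each camera call takes 0.05 s, during which the arm holds its last target. There are 200 camera calls.

TASK

Two vacuum manifolds stand on the lab bench, both shut off; one carries the 24-well plate, the other only a round dish. On the one with the 24-well plate, take the upright lever from the end of the zigzag slot near you along the slot to its far end, fully home in the last notch, and let go of it there. Do not shift the well plate, and leave the other manifold's lever as it is.

Things in the scene. Friction and masses are not known exactly. Their poses are not given: they have to be found in the camera images.
- lever_grip (a point): Centre of the black grip of the lever to work: upright, round, 26 mm across, 100 to 150 mm above the table (this point at 125 mm), on a 12 mm steel pin standing in the gate's slot. It stays upright, slides sideways in the 20 mm wide slot (4 mm play each way) against 2 to 5 N and stays where left. It starts at the slot's near end or up to 14 mm along.
- manifold: Fixed white box with the 24-well plate. Origin on the table under the centre of its aluminium gate; x back towards the plate, y left, z up. Spans x -85 to 197, y -75 to 75 mm; gate top 60 mm high, slot walls solid. Slot centre line (x, y), mm: near end (-50, 30), corners (0, 30), (0, -30), (50, -30), last notch (50, 30), joined by straight lanes; the grip, right above the pin, follows it.
- well_plate: The loose 24-well plate (4 by 6 round wells), 86 x 128 mm and 20 mm tall, lying between low corner stops on the manifold behind the gate, its top 80 mm above the table. Origin at the centre of its underside. It is to stay where it is.
- spare_lever_grip (a point): Centre of the grip of the identical lever on the other, identical manifold, which carries only a round dish 90 mm across. To be left alone.

How it is judged:
By the outcome, as a careful person would: the job done as asked, in the order asked, and still so for the second after the job is handed in, with the robot touching nothing.
It also fails if it takes over 38 s, if anything falls off the work surface, if the arm or the gripper's body presses on something with over 40 N, if the wrist force passes 120 N, or if a joint passes its speed limit or range.

## Working session

There is one attempt and no reset: what is moved stays moved. The work goes in short steps, each a Python script; the robot and the scene stay as the last script left them, time stands still between calls to the robot, and variables do not carry over. Pictures are saved under pics/ and viewed, on a budget of 10 in all, crops included, one or two more only if the job needs it, and the job is handed in when it is done.

```bash
mkdir -p pics
cat > h.py <<'E'
import numpy as np, cv2
from bench import *
def cloud(im):
    K=np.array(im["camera_matrix"]);d=im["depth"];h,w=d.shape
    u,v=np.meshgrid(np.arange(w),np.arange(h))
    n=cv2.undistortPoints(np.stack([u,v],-1).reshape(-1,1,2).astype(np.float64),K,np.array([im["k1"],0,0,0.])).reshape(h,w,2)
    P=np.stack([n[...,0]*d,-n[...,1]*d,-d,np.ones_like(d)],-1)
    W=P@np.linalg.inv(np.array(im["view"])).T
    W=W[...,:3].copy();W[d<=0]=np.nan
    return W
E
python3 - <<'E'
from h import *
s=state();print(s["time"],s["ee_pos"],s["ee_rot"],s["finger_gap"])
for n in("top","side"):
    im=get_image(n);np.savez(f"{n}0.npz",W=cloud(im),f=im["frame"],K=im["camera_matrix"],V=im["view"],k1=im["k1"])
    cv2.imwrite(f"pics/{n}0.png",im["frame"]);print(im["k1"],np.linalg.inv(im["view"])[:3,3])
E
```

```text
0.0 [0.14418264 0.58214547 0.22953808] [-1.56246873e-04  1.21097750e-01  9.92640149e-01 -9.19400414e-04] 0.08754979046062629
0.014203172762473673 [0.48652735 0.02576879 0.83034545]
-0.12381582121730332 [ 0.51633344 -0.59005435  0.43974435]
```

View pics/top0.png

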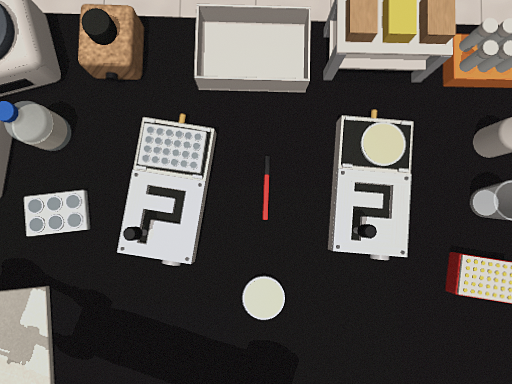

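View pics/side0.png

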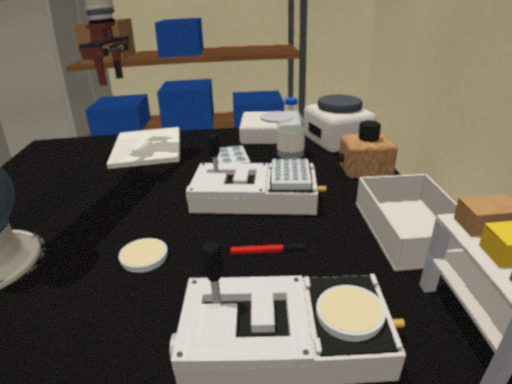

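The top view shows the target manifold on the left: plate around (172,147), lever at (133,235), slot running from there to the last notch near (150,188). The spare manifold is at (370,190) with the round dish. Next I'll fit the manifold pose and the grip position.

```bash
cat > fit.py <<'E'
from h import *
from scipy.optimize import least_squares
d=np.load("top0.npz");W=d["W"];f=d["f"]
m=np.zeros(W.shape[:2],bool);m[105:270,105:225]=1
for lo in np.arange(.03,.16,.01): print(round(lo,3),(m&(W[...,2]>=lo)&(W[...,2]<lo+.01)).sum(),end="; ")
g=m&(W[...,2]>.1)&(W[...,2]<.165)
top=g&(W[...,2]>.143);print("\ngrip top",W[top].mean(0),top.sum(), "grip all",W[g].mean(0),g.sum())
b=m&(W[...,2]>.045)&(W[...,2]<.09)
r=cv2.minAreaRect(W[b][:,:2].astype(np.float32));print("rect >45mm",r)
pl=m&(W[...,2]>.072)&(W[...,2]<.09)
pr=cv2.minAreaRect(W[pl][:,:2].astype(np.float32));print("plate",pr,pl.sum())
# template fit: gate-height points vs slot: slot pixels are deep/dark
gate=m&(W[...,2]>.052)&(W[...,2]<.068)
bright=f.max(-1)>110
pts=W[m&(abs(W[...,2]-.06)<.03)&~g]
# rectified view at z=.06 plane, 1mm/px
K,V,k1=d["K"],d["V"],float(d["k1"])
def proj(P):
    c=np.c_[P,np.ones(len(P))]@V.T
    return cv2.projectPoints(np.stack([c[:,0],-c[:,1],-c[:,2]],-1).reshape(-1,1,3),np.zeros(3),np.zeros(3),K,np.array([k1,0,0,0.]))[0].reshape(-1,2)
def sample(pose,X,Y,z=.06):
    x,y,a=pose;c,s=np.cos(a),np.sin(a)
    P=np.stack([x+c*X-s*Y,y+s*X+c*Y,np.full(X.shape,z)],-1).reshape(-1,3)
    uv=proj(P).astype(np.float32).reshape(X.shape+(2,))
    return cv2.remap(f,uv[...,0],uv[...,1],cv2.INTER_LINEAR)
S=np.array([[-50,30],[0,30],[0,-30],[50,-30],[50,30]])/1e3
if __name__=="__main__":
    X,Y=np.meshgrid(np.arange(-.07,.0701,.002),np.arange(-.06,.0601,.002),indexing="ij")
    mask=np.zeros(X.shape,np.float32);D=np.full(X.shape,9.)
    for p,q in zip(S[:-1],S[1:]):
        t=np.clip(((X-p[0])*(q-p)[0]+(Y-p[1])*(q-p)[1])/((q-p)@(q-p)),0,1)
        D=np.minimum(D,np.hypot(X-p[0]-t*(q-p)[0],Y-p[1]-t*(q-p)[1]))
    tgt=np.clip((D-.010)/.003+.5,0,1)
    ok=~((X<-.01)&(Y>.0)) # lever occludes
    def res(p):
        g=np.clip(sample([p[0]/100,p[1]/100,p[2]/10],X,Y).max(-1)/190.,0,1);return (g-tgt)[ok]
    (cx,cy),(w,h),a=r
    box=cv2.boxPoints(r);e=max([(box[1]-box[0]),(box[2]-box[1])],key=np.linalg.norm);e=e*np.sign(e[0])/np.linalg.norm(e)
    th=np.arctan2(e[1],e[0]);o=np.array([cx,cy])-.056*e
    print("init",o,th)
    best=min(((np.sum(res([100*(o[0]+i),100*(o[1]+j),10*(th+k)])**2),i,j,k) for i in np.arange(-.02,.021,.004) for j in np.arange(-.02,.021,.004) for k in(-.06,-.03,0,.03,.06)))
    p0=[100*(o[0]+best[1]),100*(o[1]+best[2]),10*(th+best[3])]
    s=least_squares(res,p0,diff_step=1e-3);p=s.x/[100,100,10];print("fit",p,s.cost,best)
    np.save("pose.npy",p)
    c_,s_=np.cos(p[2]),np.sin(p[2]);R=np.array([[c_,-s_],[s_,c_]])
    for n,q in(("grip",W[top].mean(0)[:2]),("plate",np.array(pr[0])),("boxc",np.array([cx,cy]))): print(n,R.T@(q-p[:2]))
    XX,YY=np.meshgrid(np.arange(.2,-.1,-.0005),np.arange(.09,-.09,-.0005),indexing="ij")
    im=sample(p,XX,YY)
    L=np.round((np.c_[(.09-S[:,1]),(.2-S[:,0])])/.0005).astype(np.int32)
    cv2.polylines(im,[L],False,(0,0,255),1);cv2.rectangle(im,(30,6),(330,570),(0,255,0),1)
    cv2.imwrite("pics/rect.png",im)
E
python3 fit.py
```

```text
0.03 159; 0.04 1156; 0.05 3379; 0.06 2776; 0.07 1791; 0.08 895; 0.09 0; 0.1 0; 0.11 21; 0.12 18; 0.13 24; 0.14 87; 0.15 83; 
grip top [0.46120624 0.24119713 0.14955975] 164 grip all [0.4613038  0.2387     0.14294615] 233
rect >45mm ((0.5446394681930542, 0.20139195024967194), (0.15067942440509796, 0.292037695646286), 82.17939758300781)
plate ((0.5647329092025757, 0.19690558314323425), (0.12783080339431763, 0.22227069735527039), 83.0213851928711) 2673
init [0.48916032 0.20901197] -0.13649525
fit [ 0.49400916  0.20886519 -0.13676395] 38.80955043642375 (np.float64(84.6610166227444), np.float64(0.004), np.float64(0.0), 0)
grip [-0.03690469  0.02755775]
plate [ 0.0716939 -0.0022056]
boxc [ 0.05117642 -0.00050062]
```

View pics/rect.png

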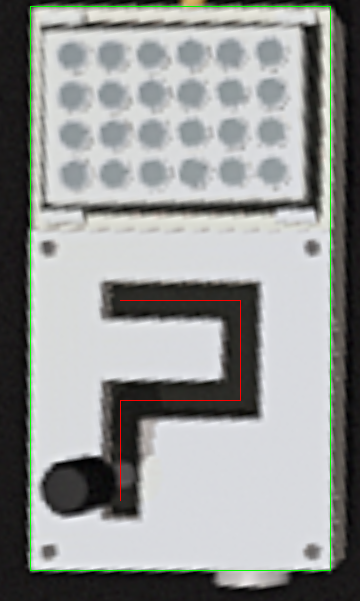

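The overlay agrees with the box outline and slot, and the lever leans outward only from parallax. Grip is at about (-37, 28) mm in the manifold frame. I'll move above it and check with the wrist camera.

```bash
cat >> h.py <<'E'
from scipy.spatial.transform import Rotation as Ro
pose=np.load("pose.npy");th=pose[2];R2=np.array([[np.cos(th),-np.sin(th)],[np.sin(th),np.cos(th)]])
def w(x,y,z): return list(pose[:2]+R2@np.array([x,y]))+[z]   # manifold -> world
def loc(p): return R2.T@(np.array(p)[:2]-pose[:2])
def quat(flip):  # tool z down, tool y along +-manifold y
    s=-1 if flip else 1
    y=np.r_[R2@[0,s],0];z=np.array([0,0,-1.]);x=np.cross(y,z)
    q=Ro.from_matrix(np.c_[x,y,z]).as_quat();return [q[3],*q[:3]]
def fl():
    f=np.array(state()["ft_force"]);return np.r_[R2.T@f[:2],f[2]]
E
python3 - <<'E'
from h import *
j0=np.array(state()["joint_pos"]);c=[]
for F in(0,1):
    ok=[inverse_kinematics(w(x,y,z),quat(F)) for x,y,z in((-.037,.029,.21),(-.037,.029,.114),(0,-.03,.114),(.05,-.03,.114),(.055,.03,.114))]
    print(F,[None if o is None else np.round(o,2) for o in ok])
    if all(o is not None for o in ok): c.append((abs(np.array(ok[0])-j0).max(),F))
F=min(c)[1];print("flip",F);open("flip","w").write(str(F))
move_to(w(-.037,.029,.21),quat(F))
s=state();print(s["time"],s["ee_pos"],loc(s["ee_pos"]),fl())
im=get_image("wrist");W=cloud(im);cv2.imwrite("pics/wrist1.png",im["frame"])
L=(W[...,:2]-pose[:2])@R2
g=(W[...,2]>.142)&(W[...,2]<.158)&(np.hypot(L[...,0]+.037,L[...,1]-.03)<.03)
print(g.sum(), np.nanmean(L[g],0),L[g].min(0),L[g].max(0),W[g][:,2].mean())
E
```

```text
0 [array([ 0.42, -0.12,  1.48, -0.  ,  1.79, -1.02]), array([ 0.42, -0.11,  1.64, -0.  ,  1.62, -1.02]), array([ 0.29, -0.11,  1.64, -0.  ,  1.62, -1.15]), array([ 0.25,  0.01,  1.52, -0.  ,  1.61, -1.18]), array([ 0.34,  0.1 ,  1.43, -0.  ,  1.61, -1.09])]
1 [array([ 0.42, -0.12,  1.48, -0.  ,  1.79,  2.13]), array([ 0.42, -0.11,  1.64, -0.  ,  1.62,  2.13]), array([ 0.29, -0.11,  1.64, -0.  ,  1.62,  1.99]), array([ 0.25,  0.01,  1.52, -0.  ,  1.61,  1.96]), array([ 0.34,  0.1 ,  1.43, -0.  ,  1.61,  2.05])]
flip 0
1.8 [0.46104362 0.24338947 0.2101083 ] [-0.0373647   0.02970744] [ 0.73591181 -0.19493696 -0.87533057]
711 [-0.04045259  0.02929762] [-0.05091687  0.01650815] [-0.02570256  0.04164736] 0.14978595145017706
```

View pics/wrist1.png

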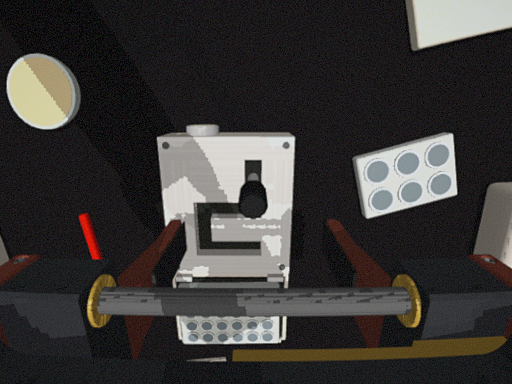

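The wrist view shows the grip at (253,200), centred between the open fingers. Its depth puts the grip at about (-39, 29) mm, within 2 mm of the top camera. Descending to grasp.

Run:
```python
from h import *
move_l(w(-.0385,.029,.21),.1)
move_l(w(-.0385,.029,.114),.1)
print(fl()); close(); hold(.1)
s=state();print(s["time"],s["finger_gap"],loc(s["ee_pos"]),s["ee_pos"][2],fl())
x=-.0385;y=.029
move_l(w(-.025,y,.114),.05)
s=state();print(s["time"],s["finger_gap"],loc(s["ee_pos"]),fl())
```

```text
[-0.04034603  0.63841012 -0.13929786]
4.2833 0.025492565273799887 [-0.03848058  0.02888772] 0.11400515851717147 [ 0.12405822 -0.73284082  0.38732995]
4.7 0.025564742276306087 [-0.0241832   0.02890415] [ 1.55569546 -1.82670371 -0.11924461]
```

```bash
cat >> h.py <<'E'
def lane(p,q,n=3,v=.06,z=.114,off=np.zeros(2),lim=7.):
    """follow p->q (manifold frame) in n pieces, yielding sideways to wall forces; stops on high force"""
    p,q=np.array(p),np.array(q);d=(q-p)/np.linalg.norm(q-p);lat=np.array([-d[1],d[0]])
    for i in range(1,n+1):
        move_l(w(*(p+(q-p)*i/n+off),z),v);f=fl();s=state()
        print(round(s["time"],2),np.round(loc(s["ee_pos"])*1e3,1),np.round(f,1),round(s["finger_gap"]*1e3,1))
        l=f[:2]@lat
        if abs(l)>lim: off=off+lat*np.sign(l)*.001
        if np.hypot(*f[:2])>20: print("STOP");break
    return off
E
python3 - <<'E'
from h import *
o=lane((-.025,.029),(0,.029),2)
o=lane((0,.029),(0,-.03),4,off=o)
print(o)
E
```

```text
5.06 [-11.6  28.9] [ 1.  -0.7 -0.3] 25.8
5.42 [ 0.8 28.9] [ 1.7 -0.5 -0.1] 25.6
5.81 [ 0.1 13.4] [ 2.2 -0.5 -0.8] 25.2
6.2 [-0.1 -1.5] [ 0.8 -1.6 -0.1] 25.6
6.59 [ -0.  -16.1] [ 0.8 -2.3 -0.7] 25.5
6.98 [  0.  -30.9] [ 0.1 -1.7 -0.1] 25.5
[0. 0.]
```

Run:
```python
from h import *
o=lane((0,-.03),(.05,-.03),4)
o=lane((.05,-.03),(.05,.03),5,off=o)
print(o)
for k in range(1,6):   # feel for the end of the notch
    move_l(w(.05+o[0],.03+.001*k+o[1],.114),.02);hold(.05);f=fl();print(k,loc(state()["ee_pos"])*1e3,f)
    if f[1]<-12: break
im=get_image("top");cv2.imwrite("pics/top2.png",im["frame"][100:280,100:430].repeat(2,0).repeat(2,1))
print(state()["time"])
```

```text
7.34 [ 13.2 -30.2] [ 0.7 -2.4  1.5] 25.4
7.7 [ 25.8 -29.9] [ 1.  -1.1  1.4] 25.8
8.06 [ 38.2 -29.9] [ 0.9 -0.4 -0.7] 25.6
8.42 [ 50.7 -29.9] [ 1.5 -0.2  0.4] 25.5
8.77 [ 50.1 -17.1] [ 2.6  0.9 -1.1] 25.5
9.12 [50. -5.] [ 2.3  0.6 -0.2] 25.6
9.47 [49.9  6.8] [1.6 0.8 0.4] 25.5
9.82 [50.  18.8] [1.4 1.  0.7] 25.6
10.17 [50.  30.9] [ 2.1  0.7 -0.1] 25.6
[0. 0.]
1 [49.9726421  31.06550023] [1.44550951 1.41040635 0.20875901]
2 [50.01938023 31.70525996] [ 1.35516466 -2.43116929  0.56824947]
3 [50.00072229 32.90232518] [ 1.004341   -2.22047907  1.39150879]
4 [50.03480269 33.19361791] [ 0.73137447 -5.52896849  2.11609812]
5 [50.06224845 33.46076008] [ 0.99303176 -6.87887984  2.68494685]
11.7167
```

View pics/top2.png

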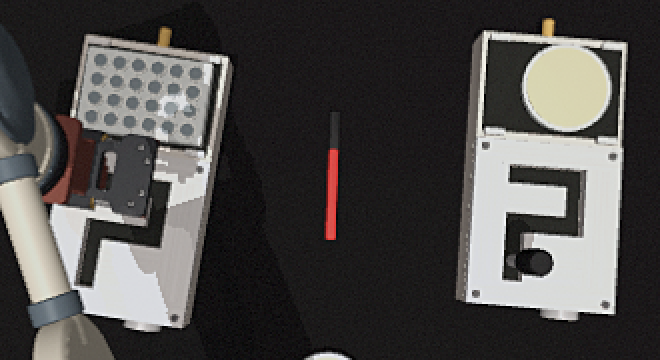

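The near part of the slot is empty, the lever is in the last notch and end contact was felt at y≈33.5 mm (-7 N). The spare lever is untouched. Now I'll release, lift and verify.

Run:
```python
from h import *
move_l(w(.05,.0335,.114),.02)
gripper_open(); hold(.1); print(state()["finger_gap"],fl())
move_l(w(.05,.0335,.24),.12)
j=list(state()["joint_pos"]); 
move_to([0.30,0.45,.26],quat(0))
im=get_image("top");W=cloud(im);cv2.imwrite("pics/top3.png",im["frame"][100:280,100:430].repeat(2,0).repeat(2,1))
W0=np.load("top0.npz")["W"]
L=(W[...,:2]-pose[:2])@R2
g=(W[...,2]>.143)&(W[...,2]<.16)&(abs(L[...,0])<.08)&(abs(L[...,1])<.07)
print("grip",g.sum(),np.nanmean(L[g],0)*1e3,(L[g].min(0)+L[g].max(0))*500)
m=np.zeros(g.shape,bool);m[105:180,105:225]=1
for n,X in(("before",W0),("after",W)):
    l=(X[...,:2]-pose[:2])@R2;p=m&(X[...,2]>.073)&(X[...,2]<.09)&(l[...,0]>.09);r=cv2.minAreaRect((l[p]*1e3).astype(np.float32));print(n,r,l[p].mean(0)*1e3)
f0=np.load("top0.npz")["f"]
for n,(a,b,c,d) in(("plate",(118,175,138,212)),("spare",(115,260,328,415))): print(n,"mean abs diff",cv2.absdiff(f0,im["frame"])[a:b,c:d].mean())
print(state()["time"],fl())
```

```text
0.08804075431856002 [0.45187349 0.20191859 0.65840101]
grip 160 [51.08119851 31.72496533] [51.21661415 32.97483292]
before ((139.7830047607422, -1.1517791748046875), (86.21717834472656, 127.75328063964844), 0.9483535289764404) [138.89006413  -2.06800455]
after ((139.7931365966797, -1.5245819091796875), (86.0068588256836, 127.5218276977539), 1.169214129447937) [138.96260932  -1.94787128]
plate mean abs diff 1.5164374901217006
spare mean abs diff 1.2298850574712643
15.625 [-0.05783219 -0.30859594 -0.09310256]
```

View pics/top3.png

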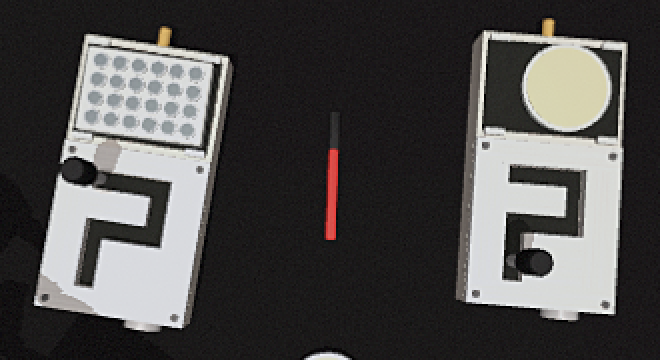

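The lever at (80,170) stands in the last notch, and the plate and spare manifold are unchanged.

```bash
python3 -c "
from bench import *
job_done();print(state()['time'])"
```

```text
the job is handed in; nothing more can be done
the job is handed in; nothing more can be done
```

The lever on the manifold with the 24-well plate is now in the last notch. I gripped it, took it along the slot, pushed it to the notch's end stop, let go and backed away. The job was handed in about 15.6 s into the 38 s.

- **Lever:** After release, the top camera puts the grip at about (51, 32–33) mm in the manifold frame, against (50, 30) for the notch. Contact at the end was felt at y ≈ 33.5 mm with about 7 N, which fits the 4 mm of play.
- **Forces:** The wrist readings, taken between moves, stayed under 8 N.
- **Well plate and other manifold:** Top-camera pictures before and after match. The plate's measured position differs by at most 0.4 mm, which I take as measurement noise, and the spare lever looks the same.
- **Disagreement:** The wrist and top cameras differed by 1 to 3 mm on where the grip started. I grasped at a value in between, and no check failed.

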